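# Serve the crispbread with the spatula

## Robot

A 6-joint arm with a two-finger parallel gripper is mounted at the origin on the work surface. World frame = base frame: x ahead of the robot, y to its left, z up, the work surface at z = 0. Lengths are in m, angles in degrees, forces in N, time in s.
With the tool pointing down it reaches from about 0.3 to 0.95 m from the base axis. Payload 3.1 kg.
Tool frame: the origin (TCP) lies between the finger pads; the fingertips stand bot.finger_overhang ahead of it and the grasp point (between the pads) is the TCP (bot.finger_overhang is the distance from the TCP to the fingertips, in m); z points along the fingers, y is the line along which they close (so a half turn about z gives the same grasp; the last joint's range is limited). The gripper opens to 85 mm and grips with 20 to 120 N. Pads are 22 mm wide; open, the fingers measure 114 mm over their backs; the gripper's body (76 mm by 85 mm) begins 54 mm behind the grasp point. The pads swing forward as they close: fully open they stand 13 mm farther back than shut.
Start: joints at [72.439, 17.653, 93.61, -0, 68.738, -3.994], TCP at [0.147, 0.608, 0.25] pointing down, gripper open.
Joint ranges: [-175.34, 175.34], [-45.06, 112.39], [2.9, 150.54], [-68.45, 248.45], [3.09, 151.38], [-168.51, 168.51]. Speed limits (degrees/s): [159.86, 159.86, 180, 180, 180, 180].

## Interface

Orientations are given as a 3x3 rotation matrix whose columns are the frame's x, y, z axes.
In Python, from cell import bot gives the robot as it stands.
- The arm moves only by the shell command python3 -m inch 'ROWS' [FORCE]. ROWS is JSON, a list of rows, each an object of numbers: "dx", "dy", "dz": the shift along the world's x, y, z in units of 40 mm (1.0 is 40 mm); "rx", "ry", "rz": the turn, a rotation vector about the world's x, y, z in units of 5 degrees (1.0 is 5 degrees); "fingers": the closure, from -1 (fully open) to 1 (shut). A call has 1 to 20 rows; each row is the pose to reach, as a shift and turn from the pose commanded when the call began; what a row does not reach only later rows make up. A row lasts 1/8 s, in which the tool goes at most 62.5 mm and 10.7 degrees, less where a joint would pass 70% of its speed; a pose out of reach is approached as far as the arm can. A call with a gripper value outside its range is refused whole. The fingers move at their own pace and stop on an object; FORCE is the grip in N (left out, the last holds). Time passes only in rows, so rows that repeat a pose let the fingers close. It gives the time, the measured TCP pose, the force, the opening and the grip force at its end, in the units of the state.
- bot.sense(): the state, without advancing time (a new reading comes with each control period).
- bot.get_image(name): name is "scene" or "top"; returns a dict with "color" (400x640x3 uint8, blue, green, red), "fx", "fy", "cx", "cy" (pixels), "k1" (the pictures are not rectified: a ray, as slopes to the right and down, at radius r is drawn at 1 + k1 r^2 times it, then the intrinsics apply), "R" (3x3) and "t" (3): a world point X has camera coordinates R X + t. Camera axes: x right, y down, z forward; pixel columns grow to the right and rows downward; lengths in m; the calibration is good to about 2 mm. A picture is of the moment at which its call begins. There is no depth.
- bot.finish_job(): hands the job in; it is judged then, once.
The state is a dict: "time_s": time; "joint_positions": joint angles; "qd": joint speeds; "joint_torque": joint torques, N m; "ee_pos": TCP position; "tool_rot": TCP orientation; "contact_force": force on the tool from outside, world axes, zero at the start; "wrist_torque": the same for the moment, N m; "gripper_width": finger opening in m; "finger_force": force on a finger pad.
Only numpy, scipy, OpenCV 4.12 (cv2) and the standard library are available. Lean on these libraries where they do the work, as an engineer would, in place of code of your own. Each camera call takes 0.05 s, during which the arm holds its last target. There are 200 camera calls.

## Task

Take the spatula from its rest, slide its blade under the crispbread on the low wooden rack and lift the bread clear. Carry it to the taller steel stand, set it down gently, flat and centred across the two bars, then draw the blade out and lay the spatula down on the bare countertop, clear of everything. Do not touch the bread with the gripper, drop it, or disturb the other things.

Things in the scene. Friction and masses are not known exactly. Their poses are not given: they have to be found in the camera images.
- spatula: Turner, steel blade, wooden handle, 242 mm long, 150 g. Origin on the blade's top face where the bread's centre should lie; x to the blade tip, z up out of the blade. Blade flat, 54 mm wide, 2.5 mm thick, from x -60 to +40 mm, top at z 0. Neck rises from x -58 to -87 to the handle. Centre of mass near x -85. Starts leaning in its rest, nose down at 42 degrees, handle up towards the robot.
- spatula_grip (a point): Where to grip the handle: x -98, z +30 mm in the spatula frame. The handle is a straight bar along spatula x from x -82 to -202 mm, 18 mm wide (y: fingers close across this), 14 mm thick (z), its middle at z +30 mm. At the start about 122 mm above the counter, with free space around.
- rest: Fixed wooden spatula rest. Origin on the counter under the spatula's starting origin; x the way the blade points. Board from x -155 to +65 mm, 70 mm wide, 6 mm thick; an 18 mm high lip before the blade tip; at x -111 a fork, 38 mm wide, 177 mm tall, its crossbar under the handle. Lift the spatula straight up. Rest, rack and stand may each be in any of three places side by side.
- cooling_rack: Fixed low wooden rack: board 120 x 112 mm, 6 mm thick, with two straight rails along its x, each 12 mm wide, inner faces 76 mm apart, tops 45 mm above the counter. Open at both ends: 39 mm clear between board and rail tops. Origin on the counter at its centre; -x end faces the robot. The bread lies across its rails at the start.
- cooling_rack_top (a point): Centre of the cooling rack at the level of its rail tops, 45 mm above the counter.
- serving_stand: Fixed steel stand: round foot 120 mm across, 8 mm thick; two bars along its x on thin posts, each 110 mm long, 12 mm wide, 10 mm deep, inner faces 76 mm apart, tops 65 mm above the counter. Open at both ends: 57 mm clear between foot and bar tops. Origin on the counter at its centre; -x end faces the robot. Empty at the start.
- serving_stand_top (a point): Centre of the serving stand at the level of its bar tops, 65 mm above the counter.
- crispbread: Flat, hard, round crispbread, 104 mm across, 8 mm thick, about 60 g. Origin: centre of its underside.
- pepper_mill: Stainless pepper mill, 54 mm across, 175 mm tall; origin centre of underside. Bystander.
- ramekin_a: Small turquoise ramekin, 72 mm across, 40 mm tall; origin centre of underside. Bystander.
- ramekin_b: Second ramekin, same as the first. Bystander.
- cruet: Glass cruet with cork stopper, 72 mm across, 162 mm tall; origin centre of underside. Bystander.
- salt_jar: Small glass jar with steel cap, 52 mm across, 75 mm tall; origin centre of underside. Bystander.
- pinch_spoon: Orange silicone pinch spoon lying along its x axis, 103 mm long, 34 mm wide, 7 mm high; origin on the counter near its middle. Bystander.
Not all that is in view belongs to the job. Leave any pink look-alike of the serving_stand alone. Of the things like the crispbread, leave any that is red; of the rest the smaller one is meant.

How it is judged (in metres and radians):
On the way, in this order (a step that is already met when the one before it is completed fails the run):
1. the bread is lifted clear of the wooden rack on the spatula, at least 20 mm above its rails (z of crispbread in the frame of cooling_rack_top above 0.02 m and contact force between crispbread and spatula above 0.12 N and contact force between crispbread and cooling_rack below 0.02 N and angle between crispbread's own z axis and vertical below 0.35 rad), for 0.2 s.
2. the bread lies flat on the steel stand, within 18 mm of its centre (horizontal distance between crispbread and serving_stand_top below 0.018 m and z of crispbread in the frame of serving_stand_top below 0.004 m and angle between crispbread's own z axis and vertical below 0.08 rad and contact force between crispbread and serving_stand above 0.12 N), for 0.2 s.
At the end, for the whole second after the job is handed in: Crispbread at rest, flat (0.08 rad) on the steel bars, centre within 18 mm of the stand centre. Spatula at rest on the counter, right way up (tilt under 0.35 rad, origin under 50 mm, grip under 60 mm high), origin over 95 mm from the bread centre, touching no other thing (all of step 2 and z of crispbread in the frame of serving_stand_top above -0.004 m and linear speed of each of crispbread, spatula below 0.02 m/s and contact force between crispbread and spatula below 0.02 N and horizontal distance between spatula and crispbread above 0.095 m and contact force between spatula and serving_stand below 0.02 N and contact force between spatula and cooling_rack below 0.02 N and contact force between spatula and rest below 0.02 N and height (world z) of spatula below 0.05 m and height (world z) of spatula_grip below 0.06 m and angle between spatula's own z axis and vertical below 0.35 rad and contact force between spatula and pepper_mill below 0.02 N and contact force between spatula and ramekin_a below 0.02 N and contact force between spatula and ramekin_b below 0.02 N and contact force between spatula and cruet below 0.02 N and contact force between spatula and salt_jar below 0.02 N and contact force between spatula and pinch_spoon below 0.02 N).
It fails at once if the gripper touches the crispbread (contact force between crispbread and the arm above 0.3 N).
It fails at once if the fingers touch the crispbread (contact force between crispbread and the fingers above 0.3 N).
It fails at once if the crispbread falls off (its underside below 35 mm) (height (world z) of crispbread below 0.035 m).
It fails at once if the crispbread is dropped or flung (faster than 0.6 m/s) (linear speed of crispbread above 0.6 m/s).
It fails at once if a bystander is moved more than 20 mm (distance of any of pepper_mill, ramekin_a, ramekin_b, cruet, salt_jar, pinch_spoon from where it was at the start of the episode above 0.02 m).
It also fails if it takes over 67 s, if anything falls off the work surface, if the arm or the gripper's body presses on something with over 40 N, if the wrist force passes 120 N, or if a joint passes its speed limit or range.

## Working session

There is one attempt and no reset: what is moved stays moved. The work goes in short steps, Python scripts to look and compute and a shell command to move; the robot and the scene stay as the last step left them, time stands still between calls to the robot, and variables do not carry over. Pictures are saved under pics/ and viewed, at most 10 in all, crops included, and the job is handed in when it is done.

```bash
mkdir -p pics; ls; python3 - <<'E'
from cell import bot
import cv2
for n in("scene","top"):
    d=bot.get_image(n);cv2.imwrite(f"pics/{n}0.png",d["color"])
    print(n,{k:(v.tolist() if hasattr(v,'tolist') else v) for k,v in d.items() if k!="color"})
print(bot.finger_overhang,bot.sense())
E
```

```text
pics
scene {'fx': 364.6663360447262, 'fy': 364.6663360447262, 'cx': 313.2725762641173, 'cy': 197.52559760039503, 'k1': -0.05396356514896058, 'R': [[0.582594934875068, 0.8125147259823663, 0.020073911420437237], [0.5647205286528976, -0.3869100608546713, -0.7289659315272744], [-0.5845287558160911, 0.43602800927375635, -0.6842555873011616]], 't': [-0.3589941004497247, -0.24055036873539837, 1.4956830738776152]}
top {'fx': 444.32334811709603, 'fy': 444.32334811709603, 'cx': 323.3700459400563, 'cy': 199.71086674913494, 'k1': 0.0364026233360552, 'R': [[0.01855733246977565, -0.9998268983875493, 0.0013411459054220472], [-0.9771189808772307, -0.018420091520738695, -0.21189430723313463], [0.21188233201720397, 0.002621733987464393, -0.9772916677685586]], 't': [-0.00345957187180007, 0.5953909204601582, 1.329452201841645]}
0.019 {'time_s': 0.1, 'joint_positions': array([ 7.24379477e+01,  1.77016698e+01,  9.36820110e+01,  8.02044440e-04,
        6.87388625e+01, -3.99269789e+00]), 'qd': array([-0.00663677, -0.03920067, -0.28409906,  0.11640179,  0.00868938,
       -0.05685942]), 'joint_torque': array([-6.69768797e-04, -4.16408372e+01, -2.77640927e+01,  2.67682265e-05,
        4.18107229e-03, -1.80893994e-05]), 'ee_pos': array([0.14643728, 0.60686928, 0.24914027]), 'tool_rot': array([[-9.72085384e-01,  2.34626456e-01, -6.57790142e-04],
       [ 2.34627322e-01,  9.72083267e-01, -2.03515772e-03],
       [ 1.61924949e-04, -2.13268261e-03, -9.99997713e-01]]), 'contact_force': array([ 1.12314547, -0.40192745,  0.34299547]), 'wrist_torque': array([0.01346559, 0.00050981, 0.04135614]), 'finger_force': 0.0, 'gripper_width': 0.08542372002852357}
```

View pics/scene0.png

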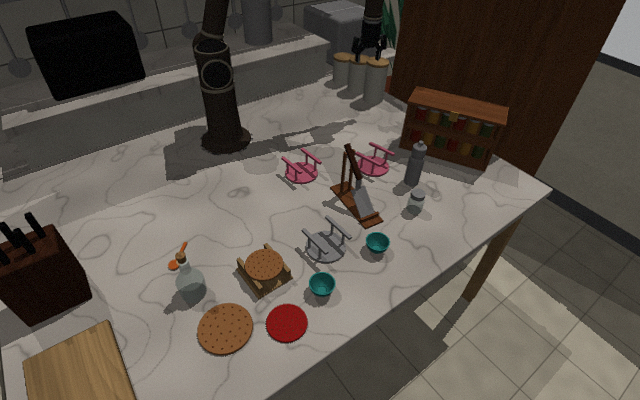

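View pics/top0.png

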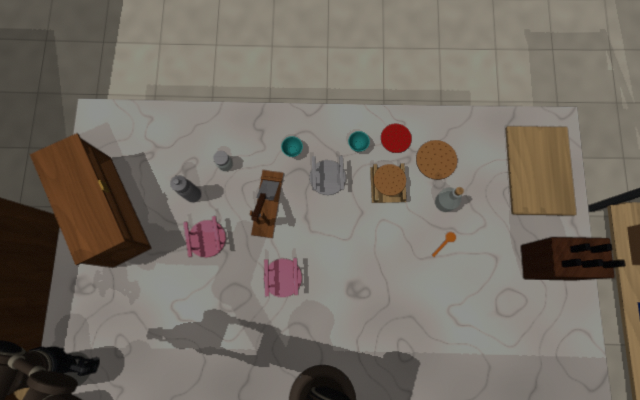

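The scene view shows the bread on the rack at (265,263), the grey stand at (326,243) and the spatula in its rest at (355,185). In the top view these are at (390,180), (329,177) and (265,205). The pink stands and the red and larger loose breads are decoys.

```bash
cat > h.py <<'E'
import numpy as np, cv2
from cell import bot
def ray(d,u,v):
    xd,yd=(u-d["cx"])/d["fx"],(v-d["cy"])/d["fy"]; x,y=xd,yd
    for _ in range(20):
        s=1+d["k1"]*(x*x+y*y); x,y=xd/s,yd/s
    R,t=np.array(d["R"]),np.array(d["t"]); r=R.T@np.array([x,y,1]); return -R.T@t, r/np.linalg.norm(r)
def plane(d,u,v,z):
    c,r=ray(d,u,v); return c+r*(z-c[2])/r[2]
def tri(d1,p1,d2,p2):
    c1,r1=ray(d1,*p1);c2,r2=ray(d2,*p2)
    s=np.linalg.lstsq(np.c_[r1,-r2],c2-c1,rcond=None)[0]
    a,b=c1+r1*s[0],c2+r2*s[1]; return (a+b)/2,np.linalg.norm(a-b)
def proj(d,X):
    c=np.array(d["R"])@X+d["t"]; x,y=c[:2]/c[2]; s=1+d["k1"]*(x*x+y*y)
    return np.array([d["cx"]+d["fx"]*x*s,d["cy"]+d["fy"]*y*s])
def crop(d,u,v,w,h,k,name):
    c=d["color"][v:v+h,u:u+w]; c=cv2.resize(c,None,fx=k,fy=k,interpolation=cv2.INTER_CUBIC)
    c=cv2.convertScaleAbs(c,alpha=1.5)
    for i in range(0,w,10): cv2.line(c,(i*k,0),(i*k,4 if i%50 else 14),(0,255,255),1)
    for i in range(0,h,10): cv2.line(c,(0,i*k),(4 if i%50 else 14,i*k),(0,255,255),1)
    cv2.imwrite("pics/"+name,c)
E
python3 - <<'E'
from h import *
s=bot.get_image("scene");t=bot.get_image("top")
crop(t,240,130,190,130,4,"t1.png"); crop(s,230,140,160,150,4,"s1.png")
def bread(d,box):
    u0,v0,u1,v1=box;c=cv2.cvtColor(d["color"][v0:v1,u0:u1],cv2.COLOR_BGR2HSV)
    m=cv2.inRange(c,(4,90,90),(16,255,255)); m=cv2.morphologyEx(m,cv2.MORPH_OPEN,np.ones((5,5)))
    k=max(cv2.findContours(m,0,1)[0],key=cv2.contourArea); e=cv2.fitEllipse(cv2.convexHull(k)); return (e[0][0]+u0,e[0][1]+v0),e
a,ea=bread(s,(240,243,292,285)); b,eb=bread(t,(368,160,412,204))
print(ea,eb,a,b,"bread tri",tri(s,a,t,b),"plane",plane(s,*a,.053),plane(t,*b,.053))
E
```

```text
((23.526065826416016, 20.778257369995117), (30.55386734008789, 38.236183166503906), 80.79637908935547) ((21.39327049255371, 19.466293334960938), (31.159788131713867, 32.63926696777344), 105.18942260742188) (263.526065826416, 263.7782573699951) (389.3932704925537, 179.46629333496094) bread tri (array([ 0.66819184, -0.20287574,  0.04991276]), np.float64(0.0017077485069963867)) plane [ 0.6699236  -0.20459755  0.053     ] [ 0.6677321  -0.20164201  0.053     ]
```

View pics/t1.png

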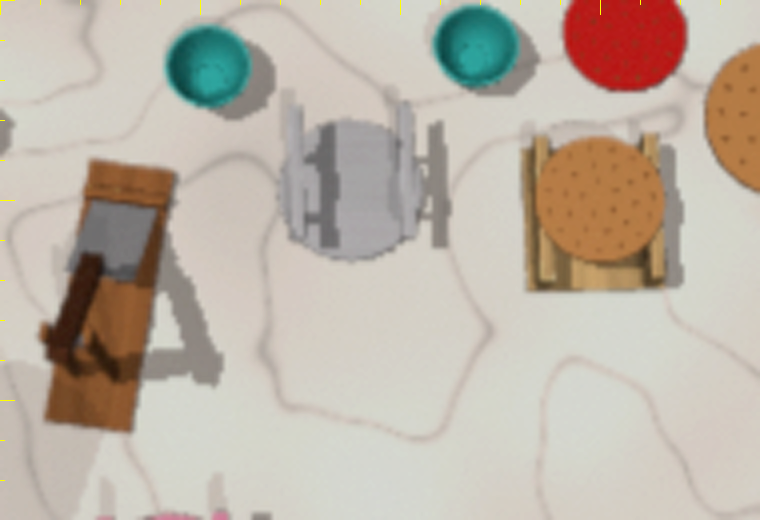

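View pics/s1.png

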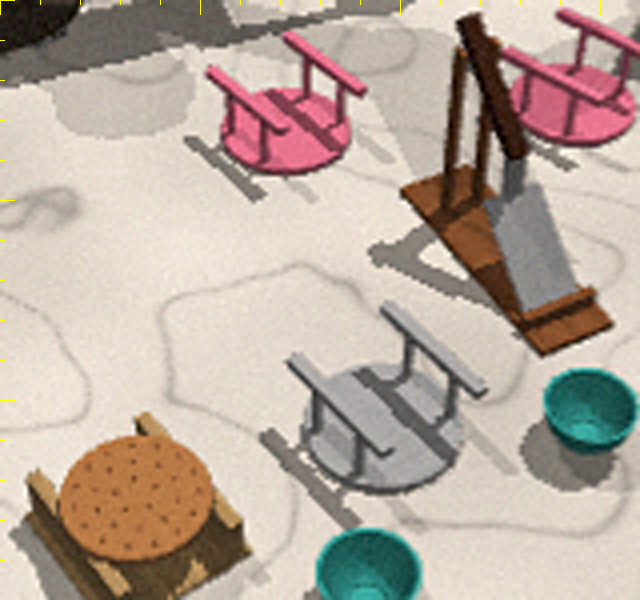

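Both crops show the bar, rail and board corners clearly: stand bars at about x 293 and 403 in the top crop, rails at about x 543 and 654, and rest board corners at (90,160), (175,172), (132,432) and (45,420).

```bash
python3 - <<'E'
from h import *
s=bot.get_image("scene");t=bot.get_image("top")
T=lambda x,y:(240+(x-1.5)/4,130+(y-1.5)/4); S=lambda x,y:(230+(x-1.5)/4,140+(y-1.5)/4)
np.set_printoptions(precision=4,suppress=True)
def P(n,a,b): 
    X,e=tri(s,S(*a),t,T(*b)); print(n,X,"gap %.4f"%e); return X
print("stand")
st=[P("L near",(388,308),(297,240)),P("L far",(481,390),(293,107)),P("R near",(295,358),(407,236)),P("R far",(390,450),(404,103))]
print(np.mean(st,0)); 
st=[plane(t,*T(*p),.065) for p in((297,240),(293,107),(407,236),(404,103))];print("plane",np.array(st),np.mean(st,0))
st=[plane(s,*S(*p),.065) for p in((388,308),(481,390),(295,358),(390,450))];print("plane s",np.array(st),np.mean(st,0))
print("rack plane")
rk=[plane(t,*T(*p),.045) for p in((547,280),(541,137),(658,280),(650,135))];print(np.array(rk),np.mean(rk,0))
print("rack tri");P("Lfar corner",(240,548),(658,280)) if 0 else None
P("L near",(145,418),(547,280));P("R near",(37,477),(658,280))
print("rest")
b=np.array([plane(t,*T(*p),.006) for p in((90,160),(175,172),(132,432),(45,420))]);print(b)
f=(b[0]+b[1])/2;n=(b[2]+b[3])/2;x=f-n;print("len",np.linalg.norm(x),"wid",np.linalg.norm(b[0]-b[1]),"yaw",np.degrees(np.arctan2(x[1],x[0])))
x/=np.linalg.norm(x);print("origin",(n+.155*x+f-.065*x)/2)
b=np.array([plane(s,*S(*p),.006) for p in((544,352),(612,322),(402,192))]);print(b)
P("handle low",(512,152),(92,260));P("handle top",(470,22),(58,350))
P("blade tip",(553,300),(118,203))
E
```

```text
stand
L near [0.6291 0.0387 0.0573] gap 0.0008
L far [0.7362 0.0428 0.0627] gap 0.0027
R near [ 0.633  -0.0488  0.0599] gap 0.0005
R far [ 0.7419 -0.0449  0.0631] gap 0.0000
[ 0.6851 -0.0031  0.0607]
plane [[ 0.627   0.0382  0.065 ]
 [ 0.7363  0.0439  0.065 ]
 [ 0.6319 -0.0484  0.065 ]
 [ 0.7413 -0.0449  0.065 ]] [ 0.6841 -0.0028  0.065 ]
plane s [[ 0.635   0.0343  0.065 ]
 [ 0.7371  0.0401  0.065 ]
 [ 0.6367 -0.0516  0.065 ]
 [ 0.7431 -0.0459  0.065 ]] [ 0.688  -0.0058  0.065 ]
rack plane
[[ 0.6029 -0.1607  0.045 ]
 [ 0.7211 -0.1566  0.045 ]
 [ 0.6045 -0.2487  0.045 ]
 [ 0.7244 -0.2446  0.045 ]] [ 0.6632 -0.2026  0.045 ]
rack tri
L near [ 0.6043 -0.1607  0.0398] gap 0.0013
R near [ 0.6064 -0.2489  0.0386] gap 0.0021
rest
[[0.7061 0.2127 0.006 ]
 [0.6971 0.1419 0.006 ]
 [0.4804 0.1682 0.006 ]
 [0.4889 0.2383 0.006 ]]
len 0.21850107020458084 wid 0.0712924983833285 yaw -6.8309161990053635
origin [0.6378 0.1849 0.006 ]
[[0.6993 0.1429 0.006 ]
 [0.7062 0.2098 0.006 ]
 [0.4859 0.1661 0.006 ]]
handle low [0.5943 0.1887 0.1172] gap 0.0058
handle top [0.514  0.2012 0.1892] gap 0.0010
blade tip [0.6662 0.1846 0.0129] gap 0.0056
```

Measurements agree with the text: the bar, rail and grip heights, the board length and the 42° lean all check out. Now the approach deltas for the grasp, with the tool leaning 20° forward.

```bash
cat >> h.py <<'E'
from scipy.spatial.transform import Rotation as Ro
np.set_printoptions(precision=3,suppress=True)
def tool(yaw,tilt):
    """tool y across direction yaw; tilt>0: body leans forward along yaw"""
    a,b=np.radians([yaw,tilt]); d=np.array([np.cos(a),np.sin(a),0]); k=np.array([0,0,1.])
    z=-(np.sin(b)*d+np.cos(b)*k); y=np.array([-d[1],d[0],0]); return np.c_[np.cross(y,z),y,z]
def delta(pos,R,p0=None,R0=None):
    st=bot.sense(); p0=st["ee_pos"] if p0 is None else p0; R0=st["tool_rot"] if R0 is None else R0
    return (np.array(pos)-p0)/.04, Ro.from_matrix(R@R0.T).as_rotvec(degrees=True)/5
E
python3 - <<'E'
from h import *
R=tool(-6.8,20); g=np.array([.5855,.190,.122]); R0=tool(-13.6,0)
for d in(.13,0): print(delta(g-d*R[:,2],R,np.array([.147,.608,.25]),R0))
E
```

```text
(array([ 12.066, -10.582,  -0.146]), array([0.709, 3.939, 1.346]))
(array([ 10.963, -10.45 ,  -3.2  ]), array([0.709, 3.939, 1.346]))
```

```bash
python3 -m inch '[{"dx":0.5,"dy":-0.4,"dz":0.6,"fingers":-1},{"dx":1.5,"dy":-1.3,"dz":1,"rx":0.1,"ry":0.5,"rz":0.2,"fingers":-1},{"dx":2.5,"dy":-2.2,"dz":1,"rx":0.2,"ry":0.9,"rz":0.3,"fingers":-1},{"dx":3.5,"dy":-3.1,"dz":1,"rx":0.3,"ry":1.3,"rz":0.5,"fingers":-1},{"dx":4.5,"dy":-4,"dz":1,"rx":0.3,"ry":1.7,"rz":0.6,"fingers":-1},{"dx":5.5,"dy":-4.8,"dz":1,"rx":0.4,"ry":2,"rz":0.7,"fingers":-1},{"dx":6.5,"dy":-5.7,"dz":1,"rx":0.5,"ry":2.5,"rz":0.8,"fingers":-1},{"dx":7.5,"dy":-6.6,"dz":1,"rx":0.5,"ry":3,"rz":1,"fingers":-1},{"dx":8.5,"dy":-7.5,"dz":1,"rx":0.6,"ry":3.4,"rz":1.1,"fingers":-1},{"dx":9.5,"dy":-8.3,"dz":1,"rx":0.6,"ry":3.7,"rz":1.2,"fingers":-1},{"dx":10.5,"dy":-9.2,"dz":1,"rx":0.7,"ry":3.94,"rz":1.35,"fingers":-1},{"dx":11.4,"dy":-10,"dz":0.6,"rx":0.71,"ry":3.94,"rz":1.35,"fingers":-1},{"dx":12.07,"dy":-10.58,"dz":0.2,"rx":0.71,"ry":3.94,"rz":1.35,"fingers":-1},{"dx":12.07,"dy":-10.58,"dz":-0.15,"rx":0.71,"ry":3.94,"rz":1.35,"fingers":-1},{"dx":12.07,"dy":-10.58,"dz":-0.15,"rx":0.71,"ry":3.94,"rz":1.35,"fingers":-1},{"dx":12.07,"dy":-10.58,"dz":-0.15,"rx":0.71,"ry":3.94,"rz":1.35,"fingers":-1}]' 80
python3 - <<'E'
from h import *
R=tool(-6.8,20); g=np.array([.5855,.190,.122])
for d in(.13,0): print(delta(g-d*R[:,2],R))
E
```

```text
(array([ 12.077, -10.564,  -0.142]), array([0.717, 3.937, 1.337]))
(array([ 10.974, -10.432,  -3.196]), array([0.717, 3.937, 1.337]))validation failed for argument at $[0]...
```

```bash
python3 -m inch '[{"dx":0.5,"dy":-0.4,"dz":0.6,"rx":0,"ry":0,"rz":0,"fingers":-1},{"dx":1.5,"dy":-1.3,"dz":1,"rx":0.1,"ry":0.5,"rz":0.2,"fingers":-1},{"dx":2.5,"dy":-2.2,"dz":1,"rx":0.2,"ry":0.9,"rz":0.3,"fingers":-1},{"dx":3.5,"dy":-3.1,"dz":1,"rx":0.3,"ry":1.3,"rz":0.5,"fingers":-1},{"dx":4.5,"dy":-4,"dz":1,"rx":0.3,"ry":1.7,"rz":0.6,"fingers":-1},{"dx":5.5,"dy":-4.8,"dz":1,"rx":0.4,"ry":2,"rz":0.7,"fingers":-1},{"dx":6.5,"dy":-5.7,"dz":1,"rx":0.5,"ry":2.5,"rz":0.8,"fingers":-1},{"dx":7.5,"dy":-6.6,"dz":1,"rx":0.5,"ry":3,"rz":1,"fingers":-1},{"dx":8.5,"dy":-7.5,"dz":1,"rx":0.6,"ry":3.4,"rz":1.1,"fingers":-1},{"dx":9.5,"dy":-8.3,"dz":1,"rx":0.6,"ry":3.7,"rz":1.2,"fingers":-1},{"dx":10.5,"dy":-9.2,"dz":1,"rx":0.7,"ry":3.94,"rz":1.35,"fingers":-1},{"dx":11.4,"dy":-10,"dz":0.6,"rx":0.71,"ry":3.94,"rz":1.35,"fingers":-1},{"dx":12.07,"dy":-10.58,"dz":0.2,"rx":0.71,"ry":3.94,"rz":1.35,"fingers":-1},{"dx":12.07,"dy":-10.58,"dz":-0.15,"rx":0.71,"ry":3.94,"rz":1.35,"fingers":-1},{"dx":12.07,"dy":-10.58,"dz":-0.15,"rx":0.71,"ry":3.94,"rz":1.35,"fingers":-1},{"dx":12.07,"dy":-10.58,"dz":-0.15,"rx":0.71,"ry":3.94,"rz":1.35,"fingers":-1}]' 80
python3 - <<'E'
from h import *
R=tool(-6.8,20); g=np.array([.5855,.190,.122])
for d in(.13,0): print(delta(g-d*R[:,2],R))
E
```

```text
time_s: 2.3
ee_pos: [0.6288, 0.1855, 0.2449]
tool_rot: [[-0.933, 0.116, -0.34], [0.109, 0.993, 0.04], [0.342, 0.001, -0.94]]
contact_force: [-0.5, 0.3, 0.3]
gripper_width: 0.0852
finger_force: 0.0
(array([ 0.021, -0.018, -0.017]), array([-0.009, -0.   , -0.025]))
(array([-1.083,  0.114, -3.071]), array([-0.009, -0.   , -0.025]))
```

```bash
python3 -m inch '[{"dx":-0.2,"dy":0.02,"dz":-0.6,"rx":0,"ry":0,"rz":0,"fingers":-1},{"dx":-0.45,"dy":0.05,"dz":-1.3,"rx":0,"ry":0,"rz":0,"fingers":-1},{"dx":-0.7,"dy":0.08,"dz":-2,"rx":0,"ry":0,"rz":0,"fingers":-1},{"dx":-0.95,"dy":0.1,"dz":-2.7,"rx":0,"ry":0,"rz":0,"fingers":-1},{"dx":-1.09,"dy":0.11,"dz":-3.07,"rx":0,"ry":0,"rz":0,"fingers":-1},{"dx":-1.09,"dy":0.11,"dz":-3.07,"rx":0,"ry":0,"rz":0,"fingers":-1}]' 80
python3 - <<'E'
from h import *
s=bot.get_image("scene");t=bot.get_image("top")
a=s["color"][130:250,300:460];b=t["color"][130:250,220:380]
cv2.imwrite("pics/g1.png",cv2.resize(np.hstack([a,b]),None,fx=2.5,fy=2.5,interpolation=2))
E
```

```text
time_s: 3.05
ee_pos: [0.5848, 0.1893, 0.1212]
tool_rot: [[-0.933, 0.116, -0.341], [0.109, 0.993, 0.04], [0.343, -0.0, -0.939]]
contact_force: [0.1, 0.3, -0.2]
gripper_width: 0.0855
finger_force: 0.0
```

View pics/g1.png

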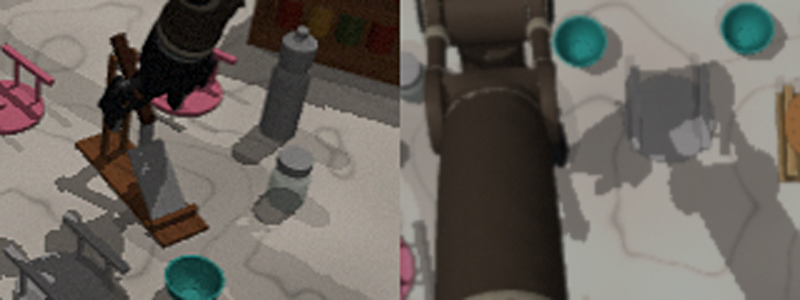

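The gripper straddles the handle just above the neck at (130,110) in the left panel. Fork and blade are untouched, so I close and lift.

```bash
python3 -m inch '[{"dx":0,"dy":0,"dz":0,"rx":0,"ry":0,"rz":0,"fingers":0.2},{"dx":0,"dy":0,"dz":0,"rx":0,"ry":0,"rz":0,"fingers":1},{"dx":0,"dy":0,"dz":0,"rx":0,"ry":0,"rz":0,"fingers":1},{"dx":0,"dy":0,"dz":0,"rx":0,"ry":0,"rz":0,"fingers":1},{"dx":0,"dy":0,"dz":0,"rx":0,"ry":0,"rz":0,"fingers":1},{"dx":0,"dy":0,"dz":0,"rx":0,"ry":0,"rz":0,"fingers":1}]' 100
python3 -m inch '[{"dx":0,"dy":0,"dz":0.1,"rx":0,"ry":0,"rz":0,"fingers":1},{"dx":0,"dy":0,"dz":0.3,"rx":0,"ry":0,"rz":0,"fingers":1},{"dx":0,"dy":0,"dz":0.7,"rx":0,"ry":0,"rz":0,"fingers":1},{"dx":0,"dy":0,"dz":1.3,"rx":0,"ry":0,"rz":0,"fingers":1},{"dx":0,"dy":0,"dz":2,"rx":0,"ry":0,"rz":0,"fingers":1},{"dx":0,"dy":0,"dz":2.8,"rx":0,"ry":0,"rz":0,"fingers":1},{"dx":0,"dy":0,"dz":3.5,"rx":0,"ry":0,"rz":0,"fingers":1},{"dx":0,"dy":0,"dz":3.9,"rx":0,"ry":0,"rz":0,"fingers":1},{"dx":0,"dy":0,"dz":4,"rx":0,"ry":0,"rz":0,"fingers":1},{"dx":0,"dy":0,"dz":4,"rx":0,"ry":0,"rz":0,"fingers":1}]'
```

```text
time_s: 3.9
ee_pos: [0.5863, 0.1888, 0.1219]
tool_rot: [[-0.933, 0.118, -0.339], [0.11, 0.993, 0.041], [0.341, 0.001, -0.94]]
contact_force: [2.0, 0.2, 2.3]
gripper_width: 0.0159
finger_force: 97.8
time_s: 5.15
ee_pos: [0.5855, 0.1887, 0.2809]
tool_rot: [[-0.933, 0.118, -0.341], [0.11, 0.993, 0.04], [0.343, -0.0, -0.939]]
contact_force: [-0.7, 0.4, -1.8]
gripper_width: 0.0162
finger_force: 97.6
```

```bash
python3 - <<'E'
from h import *
R=tool(2,-22); print(delta([.437,-.211,.2],R))
E
```

```text
(array([-3.713, -9.992, -2.022]), array([-0.349, -8.412,  1.671]))
```

```bash
python3 -m inch '[{"dx":-0.2,"dy":-0.3,"dz":0,"rx":0,"ry":-0.3,"rz":0.1,"fingers":1},{"dx":-0.5,"dy":-1,"dz":-0.1,"rx":0,"ry":-1,"rz":0.2,"fingers":1},{"dx":-0.8,"dy":-1.9,"dz":-0.3,"rx":-0.1,"ry":-2,"rz":0.4,"fingers":1},{"dx":-1.2,"dy":-2.9,"dz":-0.5,"rx":-0.1,"ry":-3,"rz":0.6,"fingers":1},{"dx":-1.6,"dy":-3.9,"dz":-0.7,"rx":-0.2,"ry":-4,"rz":0.8,"fingers":1},{"dx":-2,"dy":-4.9,"dz":-0.9,"rx":-0.2,"ry":-5,"rz":1,"fingers":1},{"dx":-2.4,"dy":-5.9,"dz":-1.1,"rx":-0.25,"ry":-6,"rz":1.2,"fingers":1},{"dx":-2.7,"dy":-6.9,"dz":-1.3,"rx":-0.3,"ry":-6.9,"rz":1.4,"fingers":1},{"dx":-3,"dy":-7.9,"dz":-1.6,"rx":-0.33,"ry":-7.6,"rz":1.5,"fingers":1},{"dx":-3.3,"dy":-8.8,"dz":-1.8,"rx":-0.35,"ry":-8.1,"rz":1.6,"fingers":1},{"dx":-3.6,"dy":-9.6,"dz":-1.95,"rx":-0.35,"ry":-8.4,"rz":1.67,"fingers":1},{"dx":-3.71,"dy":-10,"dz":-2.02,"rx":-0.35,"ry":-8.4,"rz":1.67,"fingers":1},{"dx":-3.71,"dy":-10,"dz":-2.02,"rx":-0.35,"ry":-8.4,"rz":1.67,"fingers":1},{"dx":-3.71,"dy":-10,"dz":-2.02,"rx":-0.35,"ry":-8.4,"rz":1.67,"fingers":1},{"dx":-3.71,"dy":-10,"dz":-2.02,"rx":-0.35,"ry":-8.4,"rz":1.67,"fingers":1}]'
python3 - <<'E'
from h import *
s=bot.get_image("scene");t=bot.get_image("top")
O=bot.sense()["ee_pos"]+np.array([.098,.0034,-.03]);print(O,proj(s,O),proj(t,O))
u,v=proj(s,O).astype(int);crop(s,u-50,v-50,100,100,4,"a.png");a=cv2.imread("pics/a.png")
w,z=proj(t,O).astype(int);crop(t,w-50,z-50,100,100,4,"b.png");b=cv2.imread("pics/b.png")
print(u-50,v-50,w-50,z-50);cv2.imwrite("pics/l1.png",np.hstack([a,b]))
E
```

```text
time_s: 7.02
ee_pos: [0.4376, -0.2102, 0.2005]
tool_rot: [[-0.927, -0.037, 0.374], [-0.034, 0.999, 0.014], [-0.374, 0.001, -0.927]]
contact_force: [0.5, -0.8, -1.1]
gripper_width: 0.0162
finger_force: 97.9
[ 0.536 -0.207  0.171] [234.339 204.1  ] [397.888 213.516]
184 154 347 163
```

View pics/l1.png

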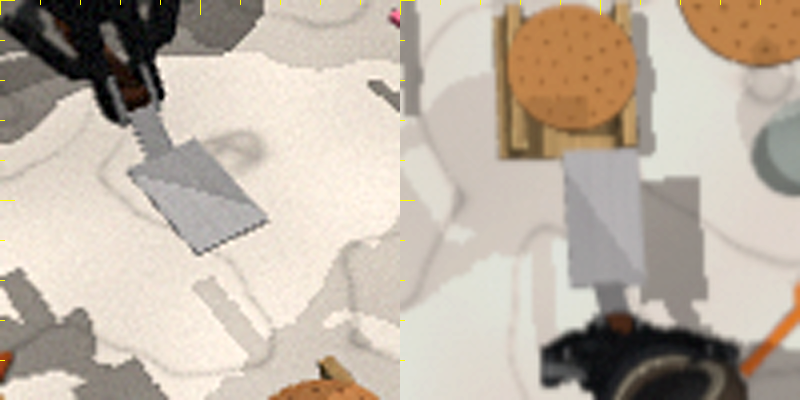

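The blade is clear in both views, with corners in the left panel at (195,138), (128,172), (268,218) and (200,251). I triangulate them for the held pose.

```bash
python3 - <<'E'
from h import *
s=bot.get_image("scene");t=bot.get_image("top")
S=lambda x,y:(184+(x-1.5)/4,154+(y-1.5)/4);T=lambda x,y:(347+(x-1.5)/4,163+(y-1.5)/4)
c=np.array([(195,138),(128,172),(268,218),(200,251)]);k=np.array([(170,286),(243,285),(164,150),(239,150)])
X=[]
for a,b in zip(c,k):
    x,e=tri(s,S(*a),t,T(*b));X.append(x);print(x,e)
X=np.array(X);n=X[:2].mean(0);f=X[2:].mean(0);d=f-n
print("len",np.linalg.norm(d),"yaw",np.degrees(np.arctan2(d[1],d[0])),"pitch",np.degrees(np.arcsin(d[2]/np.linalg.norm(d))),"roll",X[0]-X[1],X[2]-X[3])
print("origin",n+.6*d, f-.04*d/np.linalg.norm(d))
E
```

```text
[ 0.475 -0.182  0.171] 0.0016420948538345755
[ 0.478 -0.234  0.168] 0.0018218440628152643
[ 0.574 -0.178  0.171] 0.00047502590473431184
[ 0.576 -0.231  0.171] 0.002766881879860882
len 0.09869429531656347 yaw 2.0675364737357875 pitch 1.0657785270127154 roll [-0.002  0.052  0.003] [-0.002  0.052 -0.   ]
origin [ 0.536 -0.206  0.171] [ 0.535 -0.206  0.171]
```

```bash
python3 -m inch '[{"dx":0,"dy":0,"dz":-0.3,"rx":0,"ry":0,"rz":0,"fingers":1},{"dx":0,"dy":0,"dz":-0.9,"rx":0,"ry":0,"rz":0,"fingers":1},{"dx":0,"dy":0,"dz":-1.6,"rx":0,"ry":0,"rz":0,"fingers":1},{"dx":0,"dy":0,"dz":-2.3,"rx":0,"ry":0,"rz":0,"fingers":1},{"dx":0,"dy":0,"dz":-2.9,"rx":0,"ry":0,"rz":0,"fingers":1},{"dx":0,"dy":0,"dz":-3.3,"rx":0,"ry":0,"rz":0,"fingers":1},{"dx":0,"dy":0,"dz":-3.45,"rx":0,"ry":0,"rz":0,"fingers":1},{"dx":0,"dy":0,"dz":-3.45,"rx":0,"ry":0,"rz":0,"fingers":1},{"dx":0,"dy":0,"dz":-3.45,"rx":0,"ry":0,"rz":0,"fingers":1}]'
python3 - <<'E'
from h import *
print(delta(np.array([.668,-.203,.033])-[.098,.0034,-.03],tool(2,-22)))
E
```

```text
time_s: 8.35
ee_pos: [0.438, -0.2117, 0.0633]
tool_rot: [[-0.926, -0.035, 0.375], [-0.033, 0.999, 0.012], [-0.375, -0.001, -0.927]]
contact_force: [0.7, -0.6, -1.4]
gripper_width: 0.0163
finger_force: 97.9
(array([ 3.3  ,  0.132, -0.008]), array([ 0.009,  0.011, -0.001]))
```

```bash
python3 -m inch '[{"dx":0.1,"dy":0,"dz":0,"rx":0,"ry":0,"rz":0,"fingers":1},{"dx":0.4,"dy":0.02,"dz":0,"rx":0,"ry":0,"rz":0,"fingers":1},{"dx":0.8,"dy":0.03,"dz":0,"rx":0,"ry":0,"rz":0,"fingers":1},{"dx":1.2,"dy":0.05,"dz":0,"rx":0,"ry":0,"rz":0,"fingers":1},{"dx":1.6,"dy":0.06,"dz":0,"rx":0,"ry":0,"rz":0,"fingers":1},{"dx":2,"dy":0.08,"dz":0,"rx":0,"ry":0,"rz":0,"fingers":1},{"dx":2.4,"dy":0.1,"dz":0,"rx":0,"ry":0,"rz":0,"fingers":1},{"dx":2.8,"dy":0.11,"dz":0,"rx":0,"ry":0,"rz":0,"fingers":1},{"dx":3.1,"dy":0.12,"dz":0,"rx":0,"ry":0,"rz":0,"fingers":1},{"dx":3.26,"dy":0.13,"dz":0,"rx":0,"ry":0,"rz":0,"fingers":1},{"dx":3.31,"dy":0.13,"dz":0,"rx":0,"ry":0,"rz":0,"fingers":1},{"dx":3.31,"dy":0.13,"dz":0,"rx":0,"ry":0,"rz":0,"fingers":1},{"dx":3.31,"dy":0.13,"dz":0,"rx":0,"ry":0,"rz":0,"fingers":1}]'
python3 - <<'E'
from h import *
s=bot.get_image("scene");t=bot.get_image("top")
a=s["color"][190:310,190:310];b=t["color"][130:250,330:450]
cv2.imwrite("pics/i1.png",cv2.convertScaleAbs(cv2.resize(np.hstack([a,b]),None,fx=3.3,fy=3.3,interpolation=2),alpha=1.4))
E
```

```text
time_s: 9.98
ee_pos: [0.5693, -0.206, 0.0625]
tool_rot: [[-0.927, -0.035, 0.374], [-0.032, 0.999, 0.013], [-0.374, 0.001, -0.927]]
contact_force: [-0.2, 0.3, -1.8]
gripper_width: 0.0165
finger_force: 97.9
```

View pics/i1.png

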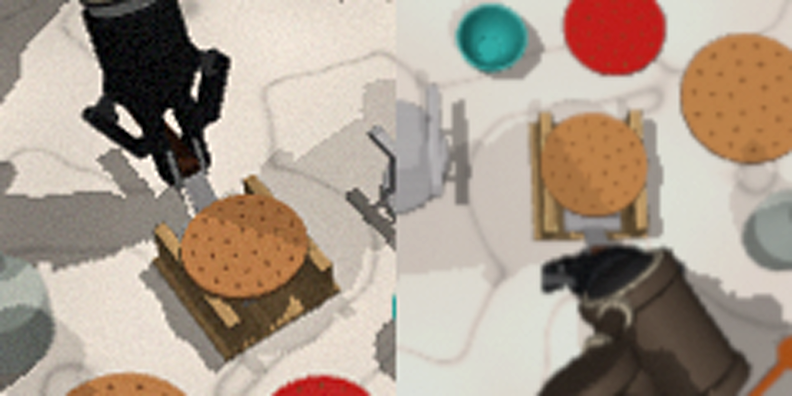

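The blade is under the bread, which hasn't moved: neck visible at (200,190) in the left panel and (595,235) in the right. Gentle lift next.

```bash
python3 -m inch '[{"dx":0,"dy":0,"dz":0.1,"rx":0,"ry":0,"rz":0,"fingers":1},{"dx":0,"dy":0,"dz":0.2,"rx":0,"ry":0,"rz":0,"fingers":1},{"dx":0,"dy":0,"dz":0.26,"rx":0,"ry":0,"rz":0,"fingers":1},{"dx":0,"dy":0,"dz":0.32,"rx":0,"ry":0,"rz":0,"fingers":1},{"dx":0,"dy":0,"dz":0.38,"rx":0,"ry":0,"rz":0,"fingers":1},{"dx":0,"dy":0,"dz":0.45,"rx":0,"ry":0,"rz":0,"fingers":1},{"dx":0,"dy":0,"dz":0.6,"rx":0,"ry":0,"rz":0,"fingers":1},{"dx":0,"dy":0,"dz":0.8,"rx":0,"ry":0,"rz":0,"fingers":1},{"dx":0,"dy":0,"dz":1.1,"rx":0,"ry":0,"rz":0,"fingers":1},{"dx":0,"dy":0,"dz":1.4,"rx":0,"ry":0,"rz":0,"fingers":1},{"dx":0,"dy":0,"dz":1.7,"rx":0,"ry":0,"rz":0,"fingers":1},{"dx":0,"dy":0,"dz":2,"rx":0,"ry":0,"rz":0,"fingers":1},{"dx":0,"dy":0,"dz":2.2,"rx":0,"ry":0,"rz":0,"fingers":1},{"dx":0,"dy":0,"dz":2.3,"rx":0,"ry":0,"rz":0,"fingers":1},{"dx":0,"dy":0,"dz":2.3,"rx":0,"ry":0,"rz":0,"fingers":1},{"dx":0,"dy":0,"dz":2.3,"rx":0,"ry":0,"rz":0,"fingers":1}]'
cat >> h.py <<'E'
def bread(d,c,r=30):
    u0,v0=[max(0,int(x-r)) for x in c]; c=cv2.cvtColor(d["color"][v0:v0+2*r,u0:u0+2*r],cv2.COLOR_BGR2HSV)
    m=cv2.inRange(c,(4,90,60),(16,255,255)); m=cv2.morphologyEx(m,cv2.MORPH_OPEN,np.ones((5,5)))
    k=max(cv2.findContours(m,0,1)[0],key=cv2.contourArea); e=cv2.fitEllipse(cv2.convexHull(k)); return np.array(e[0])+(u0,v0),e[1]
E
python3 - <<'E'
from h import *
s=bot.get_image("scene");t=bot.get_image("top")
X=np.array([.668,-.203,.13]);a,ea=bread(s,proj(s,X));b,eb=bread(t,proj(t,X),28)
print(a,ea,b,eb,tri(s,a,t,b),bot.sense()["ee_pos"])
cv2.imwrite("pics/c1.png",cv2.resize(np.hstack([s["color"][150:290,180:340],t["color"][120:260,320:480]]),None,fx=2.5,fy=2.5,interpolation=2))
E
```

```text
time_s: 12.08
ee_pos: [0.5694, -0.2058, 0.1541]
tool_rot: [[-0.927, -0.035, 0.373], [-0.032, 0.999, 0.014], [-0.374, 0.001, -0.928]]
contact_force: [-0.1, 0.3, -2.7]
gripper_width: 0.0162
finger_force: 97.9
[261.046 245.548] (32.31941223144531, 40.46791076660156) [392.951 173.172] (32.821144104003906, 34.61324691772461) (array([ 0.667, -0.203,  0.126]), np.float64(0.002435772378491927)) [ 0.569 -0.206  0.154]
```

View pics/c1.png

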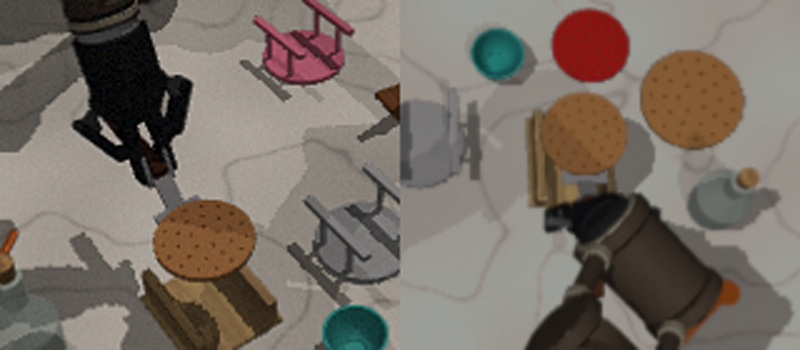

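```bash
python3 - <<'E'
from h import *
print(delta([.587,-.008,.154],tool(2.7,-22)))
E
```

```text
(array([0.439, 4.946, 0.   ]), array([-0.009, -0.014,  0.139]))
```

```bash
python3 -m inch '[{"dx":0,"dy":0.04,"dz":0,"rx":0,"ry":0,"rz":0,"fingers":1},{"dx":0.02,"dy":0.15,"dz":0,"rx":0,"ry":0,"rz":0,"fingers":1},{"dx":0.04,"dy":0.35,"dz":0,"rx":0,"ry":0,"rz":0,"fingers":1},{"dx":0.06,"dy":0.65,"dz":0,"rx":0,"ry":0,"rz":0,"fingers":1},{"dx":0.1,"dy":1.05,"dz":0,"rx":0,"ry":0,"rz":0.02,"fingers":1},{"dx":0.15,"dy":1.5,"dz":0,"rx":0,"ry":0,"rz":0.04,"fingers":1},{"dx":0.2,"dy":2,"dz":0,"rx":0,"ry":0,"rz":0.06,"fingers":1},{"dx":0.24,"dy":2.5,"dz":0,"rx":0,"ry":0,"rz":0.08,"fingers":1},{"dx":0.28,"dy":3,"dz":0,"rx":0,"ry":0,"rz":0.1,"fingers":1},{"dx":0.32,"dy":3.5,"dz":0,"rx":0,"ry":0,"rz":0.12,"fingers":1},{"dx":0.36,"dy":3.95,"dz":0,"rx":0,"ry":0,"rz":0.14,"fingers":1},{"dx":0.39,"dy":4.33,"dz":0,"rx":0,"ry":0,"rz":0.14,"fingers":1},{"dx":0.41,"dy":4.63,"dz":0,"rx":0,"ry":0,"rz":0.14,"fingers":1},{"dx":0.43,"dy":4.83,"dz":0,"rx":0,"ry":0,"rz":0.14,"fingers":1},{"dx":0.44,"dy":4.92,"dz":0,"rx":0,"ry":0,"rz":0.14,"fingers":1},{"dx":0.44,"dy":4.95,"dz":0,"rx":0,"ry":0,"rz":0.14,"fingers":1},{"dx":0.44,"dy":4.95,"dz":0,"rx":0,"ry":0,"rz":0.14,"fingers":1},{"dx":0.44,"dy":4.95,"dz":0,"rx":0,"ry":0,"rz":0.14,"fingers":1}]'
python3 - <<'E'
from h import *
s=bot.get_image("scene");t=bot.get_image("top")
X=np.array([.685,-.004,.13]);a,ea=bread(s,proj(s,X));b,eb=bread(t,proj(t,X))
print(a,ea,b,eb,tri(s,a,t,b),bot.sense()["ee_pos"])
E
```

```text
time_s: 14.42
ee_pos: [0.5874, -0.0084, 0.1546]
tool_rot: [[-0.926, -0.047, 0.374], [-0.043, 0.999, 0.018], [-0.374, 0.0, -0.927]]
contact_force: [0.2, 1.1, -1.6]
gripper_width: 0.0163
finger_force: 97.8
[327.424 217.42 ] (27.512516021728516, 37.64360809326172) [327.679 166.089] (32.66851043701172, 33.81916427612305) (array([ 0.686, -0.004,  0.128]), np.float64(0.0012951192264102256)) [ 0.587 -0.008  0.155]
```

```bash
python3 -m inch '[{"dx":0,"dy":0,"dz":-0.1,"rx":0,"ry":0,"rz":0,"fingers":1},{"dx":0,"dy":0,"dz":-0.3,"rx":0,"ry":0,"rz":0,"fingers":1},{"dx":0,"dy":0,"dz":-0.6,"rx":0,"ry":0,"rz":0,"fingers":1},{"dx":0,"dy":0,"dz":-0.9,"rx":0,"ry":0,"rz":0,"fingers":1},{"dx":0,"dy":0,"dz":-1.1,"rx":0,"ry":0,"rz":0,"fingers":1},{"dx":0,"dy":0,"dz":-1.22,"rx":0,"ry":0,"rz":0,"fingers":1},{"dx":0,"dy":0,"dz":-1.29,"rx":0,"ry":0,"rz":0,"fingers":1},{"dx":0,"dy":0,"dz":-1.35,"rx":0,"ry":0,"rz":0,"fingers":1},{"dx":0,"dy":0,"dz":-1.4,"rx":0,"ry":0,"rz":0,"fingers":1},{"dx":0,"dy":0,"dz":-1.45,"rx":0,"ry":0,"rz":0,"fingers":1},{"dx":0,"dy":0,"dz":-1.5,"rx":0,"ry":0,"rz":0,"fingers":1},{"dx":0,"dy":0,"dz":-1.55,"rx":0,"ry":0,"rz":0,"fingers":1},{"dx":0,"dy":0,"dz":-1.6,"rx":0,"ry":0,"rz":0,"fingers":1},{"dx":0,"dy":0,"dz":-1.68,"rx":0,"ry":0,"rz":0,"fingers":1},{"dx":0,"dy":0,"dz":-1.78,"rx":0,"ry":0,"rz":0,"fingers":1},{"dx":0,"dy":0,"dz":-1.87,"rx":0,"ry":0,"rz":0,"fingers":1},{"dx":0,"dy":0,"dz":-1.9,"rx":0,"ry":0,"rz":0,"fingers":1},{"dx":0,"dy":0,"dz":-1.9,"rx":0,"ry":0,"rz":0,"fingers":1},{"dx":0,"dy":0,"dz":-1.9,"rx":0,"ry":0,"rz":0,"fingers":1}]'
python3 - <<'E'
from h import *
s=bot.get_image("scene");t=bot.get_image("top")
X=np.array([.685,-.004,.073]);a,ea=bread(s,proj(s,X));b,eb=bread(t,proj(t,X))
print(a,ea,b,eb,tri(s,a,t,b),plane(t,*b,.073),bot.sense()["ee_pos"])
cv2.imwrite("pics/p1.png",cv2.resize(np.hstack([s["color"][170:290,260:420],t["color"][120:240,250:410]]),None,fx=2.5,fy=2.5,interpolation=2))
E
```

```text
time_s: 16.9
ee_pos: [0.5876, -0.0081, 0.0789]
tool_rot: [[-0.926, -0.047, 0.374], [-0.044, 0.999, 0.018], [-0.375, 0.0, -0.927]]
contact_force: [-1.0, -0.7, -2.0]
gripper_width: 0.0164
finger_force: 97.6
[326.593 231.563] (27.21291732788086, 36.11868667602539) [327.247 171.513] (31.550594329833984, 32.31269454956055) (array([ 0.685, -0.003,  0.069]), np.float64(0.001337331180561536)) [ 0.685 -0.003  0.073] [ 0.588 -0.008  0.079]
```

View pics/p1.png

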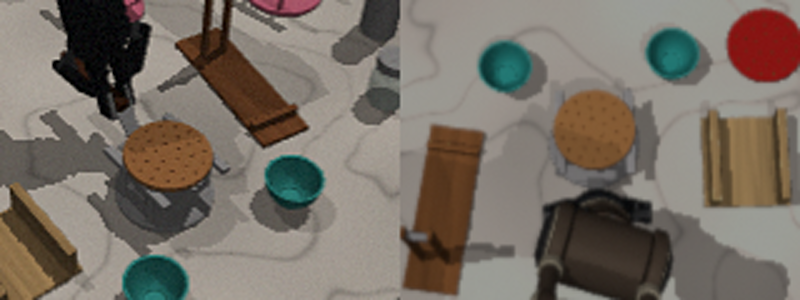

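The bread sits flat and centred on the bars at (0.685, -0.003), with the blade hanging free under it. I draw the blade straight back.

```bash
python3 -m inch '[{"dx":-0.1,"dy":0,"dz":0,"rx":0,"ry":0,"rz":0,"fingers":1},{"dx":-0.3,"dy":-0.01,"dz":0,"rx":0,"ry":0,"rz":0,"fingers":1},{"dx":-0.6,"dy":-0.03,"dz":0,"rx":0,"ry":0,"rz":0,"fingers":1},{"dx":-1,"dy":-0.05,"dz":0,"rx":0,"ry":0,"rz":0,"fingers":1},{"dx":-1.5,"dy":-0.07,"dz":0,"rx":0,"ry":0,"rz":0,"fingers":1},{"dx":-2,"dy":-0.09,"dz":0,"rx":0,"ry":0,"rz":0,"fingers":1},{"dx":-2.5,"dy":-0.12,"dz":0,"rx":0,"ry":0,"rz":0,"fingers":1},{"dx":-3,"dy":-0.14,"dz":0,"rx":0,"ry":0,"rz":0,"fingers":1},{"dx":-3.4,"dy":-0.16,"dz":0,"rx":0,"ry":0,"rz":0,"fingers":1},{"dx":-3.6,"dy":-0.17,"dz":0,"rx":0,"ry":0,"rz":0,"fingers":1},{"dx":-3.6,"dy":-0.17,"dz":0,"rx":0,"ry":0,"rz":0,"fingers":1}]'
python3 - <<'E'
from h import *
print(delta([.422,-.115,.034],tool(2.7,-22)))
s=bot.get_image("scene");t=bot.get_image("top")
X=np.array([.685,-.004,.073]);a,ea=bread(s,proj(s,X));b,eb=bread(t,proj(t,X));print(tri(s,a,t,b),plane(t,396,277,.0))
E
```

```text
time_s: 18.38
ee_pos: [0.4431, -0.0149, 0.0788]
tool_rot: [[-0.926, -0.047, 0.374], [-0.043, 0.999, 0.018], [-0.375, 0.0, -0.927]]
contact_force: [0.6, -0.9, -1.4]
gripper_width: 0.0163
finger_force: 97.7
(array([-0.527, -2.502, -1.119]), array([-0.001,  0.002,  0.004]))
(array([ 0.685, -0.004,  0.069]), np.float64(0.001414086630188289)) [ 0.364 -0.226  0.   ]
```

```bash
python3 -m inch '[{"dx":-0.1,"dy":-0.4,"dz":0,"rx":0,"ry":0,"rz":0,"fingers":1},{"dx":-0.2,"dy":-1,"dz":0,"rx":0,"ry":0,"rz":0,"fingers":1},{"dx":-0.4,"dy":-1.6,"dz":0,"rx":0,"ry":0,"rz":0,"fingers":1},{"dx":-0.5,"dy":-2.2,"dz":-0.1,"rx":0,"ry":0,"rz":0,"fingers":1},{"dx":-0.53,"dy":-2.45,"dz":-0.3,"rx":0,"ry":0,"rz":0,"fingers":1},{"dx":-0.53,"dy":-2.5,"dz":-0.5,"rx":0,"ry":0,"rz":0,"fingers":1},{"dx":-0.53,"dy":-2.5,"dz":-0.7,"rx":0,"ry":0,"rz":0,"fingers":1},{"dx":-0.53,"dy":-2.5,"dz":-0.9,"rx":0,"ry":0,"rz":0,"fingers":1},{"dx":-0.53,"dy":-2.5,"dz":-1.05,"rx":0,"ry":0,"rz":0,"fingers":1},{"dx":-0.53,"dy":-2.5,"dz":-1.11,"rx":0,"ry":0,"rz":0,"fingers":1},{"dx":-0.53,"dy":-2.5,"dz":-1.12,"rx":0,"ry":0,"rz":0,"fingers":1},{"dx":-0.53,"dy":-2.5,"dz":-1.12,"rx":0,"ry":0,"rz":0,"fingers":1}]'
```

```text
time_s: 19.98
ee_pos: [0.4226, -0.115, 0.0341]
tool_rot: [[-0.926, -0.047, 0.375], [-0.044, 0.999, 0.017], [-0.375, -0.0, -0.927]]
contact_force: [0.0, 0.1, -1.0]
gripper_width: 0.0164
finger_force: 97.9
```

```bash
python3 -m inch '[{"dx":0,"dy":0,"dz":0,"rx":0,"ry":0,"rz":0,"fingers":0.5},{"dx":0,"dy":0,"dz":0,"rx":0,"ry":0,"rz":0,"fingers":0},{"dx":0,"dy":0,"dz":0,"rx":0,"ry":0,"rz":0,"fingers":-0.5},{"dx":0,"dy":0,"dz":0,"rx":0,"ry":0,"rz":0,"fingers":-1},{"dx":0,"dy":0,"dz":0,"rx":0,"ry":0,"rz":0,"fingers":-1},{"dx":0,"dy":0,"dz":0,"rx":0,"ry":0,"rz":0,"fingers":-1},{"dx":0,"dy":0,"dz":0,"rx":0,"ry":0,"rz":0,"fingers":-1},{"dx":-0.1,"dy":0,"dz":0.3,"rx":0,"ry":0,"rz":0,"fingers":-1},{"dx":-0.3,"dy":-0.02,"dz":0.8,"rx":0,"ry":0,"rz":0,"fingers":-1},{"dx":-0.6,"dy":-0.03,"dz":1.6,"rx":0,"ry":0,"rz":0,"fingers":-1},{"dx":-0.9,"dy":-0.04,"dz":2.4,"rx":0,"ry":0,"rz":0,"fingers":-1},{"dx":-1.2,"dy":-0.05,"dz":3.2,"rx":0,"ry":0,"rz":0,"fingers":-1},{"dx":-1.4,"dy":-0.06,"dz":3.8,"rx":0,"ry":0,"rz":0,"fingers":-1},{"dx":-1.4,"dy":-0.06,"dz":3.8,"rx":0,"ry":0,"rz":0,"fingers":-1},{"dx":-1.4,"dy":-0.06,"dz":3.8,"rx":0,"ry":0,"rz":0,"fingers":-1}]'
python3 - <<'E'
from h import *
s=bot.get_image("scene");t=bot.get_image("top")
X=np.array([.685,-.004,.073]);a,ea=bread(s,proj(s,X));b,eb=bread(t,proj(t,X));print(tri(s,a,t,b))
cv2.imwrite("pics/f1.png",cv2.resize(np.hstack([s["color"][130:290,200:380],t["color"][120:280,260:440]]),None,fx=2.2,fy=2.2,interpolation=2))
E
```

```text
time_s: 21.85
ee_pos: [0.3659, -0.1169, 0.185]
tool_rot: [[-0.927, -0.047, 0.373], [-0.043, 0.999, 0.018], [-0.374, 0.001, -0.928]]
contact_force: [0.3, -0.9, 0.1]
gripper_width: 0.0855
finger_force: 0.0
(array([ 0.685, -0.003,  0.069]), np.float64(0.0011319429602454285))
```

View pics/f1.png

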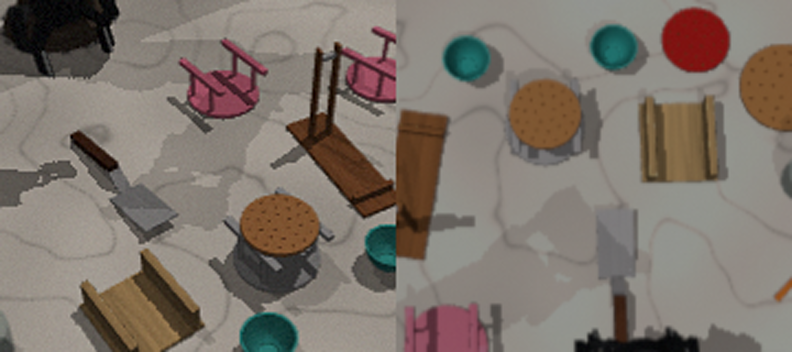

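The spatula lies right way up and clear of everything, its blade at (145,210) in the left panel. The bread is flat and centred on the stand at (280,225).

```bash
python3 -c "
from cell import bot
print(bot.finish_job())"
```

```text
the job is handed in; nothing more can be done
None
```

The job is handed in at about 22 s: by my last measurement the crispbread lies flat on the steel stand, about 1 mm from its measured centre, and the spatula rests on bare counter clear of everything. No verdict came back.

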